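# Match the worn gear with a new one

## Robot

A 7-joint arm with a two-finger parallel gripper is mounted at the origin on the work surface. World frame = base frame: x ahead of the robot, y to its left, z up, the work surface at z = 0. Lengths are in m, angles in rad, forces in N, time in s.
With the tool pointing down it reaches from about 0.425 to 0.875 m from the base axis. Payload 4.7 kg.
Tool frame: the origin (TCP) lies between the finger pads; the fingertips stand 11 mm ahead of it and the grasp point (between the pads) lies 8 mm behind it; z points along the fingers, y is the line along which they close (so a half turn about z gives the same grasp; the last joint's range is limited). The gripper opens to 87 mm and grips with 3 to 60 N. Pads are 19 mm wide; open, the fingers measure 117 mm over their backs; the gripper's body (75 mm by 190 mm) begins 51 mm behind the grasp point.
Start: joints at [1.114, 0.321, -0.07, 1.45, 0.023, 1.371, -0.057], TCP at [0.295, -0.579, 0.234] pointing down, gripper open.
Joint ranges: [-2.86, 2.86], [-0.3, 2.09], [-1.38, 1.24], [0.06, 2.45], [-1.56, 4.7], [0.09, 2.05], [-2.69, 2.69]. Speed limits (rad/s): [2.57, 2.57, 3.14, 3.14, 3.14, 3.14, 3.14].

## Interface

Orientations are given as a rotation vector (axis times angle).
In Python, from bench import ctrl gives the robot as it stands. The module is installed in compiled form; this text tells all that it offers.
- The arm moves only by the shell command python3 -m inch 'ROWS' [FORCE]. ROWS is JSON, a list of rows, each an object with "slide": the shift along the tool's x, y, z scaled (see below), a list of three; "angular": the turn, a rotation vector about the tool's x, y, z scaled (see below), a list of three; "claw": the opening, from -1 (shut) to 1 (fully open). In form: [{"slide": [tx, ty, tz], "angular": [rx, ry, rz], "claw": claw}, ...]. A call has 1 to 10 rows; each row is the pose to reach, as a shift and turn from the pose commanded when the call began, along the tool's axes at that moment; what a row does not reach only later rows make up. The controller multiplies each number of a shift by 0.25 m and each number of a turn by 30 degrees. A row lasts 1/10 s, in which the tool goes at most 50 mm and 8.59 degrees, less where a joint would pass 70% of its speed; a pose out of reach is approached as far as the arm can. A call with a number of a shift or a turn outside -1 to 1 is refused whole. A call with a gripper value outside its range is refused whole. The fingers move at their own pace and stop on an object; FORCE is the grip in N (left out, the last holds). Time passes only in rows, so rows that repeat a pose let the fingers close. It gives the time, the measured TCP pose, the force, the opening and the grip force at its end, in the units of the state.
- ctrl.get_state(): the state, without advancing time (a new reading comes with each control period).
- ctrl.get_image(name): name is "side" or "top"; returns a dict with "color" (480x640x3 uint8, red, green, blue), "depth" (480x640 float32, m along the optical axis (not along the pixel's ray), 0 where there is no reading), "camera_matrix" (3x3 intrinsics, pixels), "dist_coeffs" ([k1, k2, p1, p2, k3] as OpenCV has them; the pictures are not rectified), "extrinsics" (4x4, takes a point from camera to world coordinates). Camera axes: x right, y up, looking along -z (the intrinsics and any distortion apply to the point x, -y, -z); pixel columns grow to the right and rows downward; lengths in m; the calibration is good to about 2 mm. A picture is of the moment at which its call begins.
- ctrl.close_job(): hands the job in; it is judged then, once.
Trained networks look in the newest picture that a camera, given by its name, has taken for a name from the list of things; names that differ only in an ending like _2 or _b are one class to them, and where a whole thing is asked for, a point or a joint stands for the part that bears it (a point fixed in the world has none). Each returns a list of dicts, best first, with "confidence" (0 to 1); they miss things now and then, are a little off and sometimes report something else, mostly with a low value. They report only what shows in the picture. A call takes as long as a camera call.
- ctrl.find_in(query, camera): "bbox" ([centre column, centre row, width, height] in pixels, round what is visible of it).
- ctrl.outline_of(query, camera): "mask" (480x640 bool, what is visible of it) and "bbox" ([centre column, centre row, width, height] in pixels, round what is visible of it).
The state is a dict: "time": time; "joint_positions": joint angles; "qd": joint speeds; "joint_torque": joint torques, N m; "position": TCP position; "tool_rot": TCP orientation; "ft_force": force on the tool from outside, world axes, zero at the start; "torque": the same for the moment, N m; "grip_width": opening from 0.0 (shut) to 1.0 (fully open); "grip_force": force on a finger pad.
Only numpy, scipy, OpenCV 4.12 (cv2) and the standard library are available. Lean on these libraries where they do the work, as an engineer would, in place of code of your own. Each camera call takes 0.05 s, during which the arm holds its last target. There are 200 camera calls.

## Task

One worn, rust-brown gear lies in the red bay of the blue tray. From the four new black gears on the bench pick the one of the same size (same diameter, same number of teeth) and set it down, without dropping it, flat and hub up in the empty white bay beside the worn one. Leave the worn gear, the other gears and everything else on the bench where they are.

Things in the scene. Friction and masses are not known exactly. Their poses are not given: they have to be found in the camera images.
- tray: blue sheet-steel exchange tray, fixed to the bench, 160 x 315 mm, outer walls 28 mm high and 5 mm thick, with two square bays 150 x 150 mm side by side along its y, parted by a 5 mm divider whose top is 23 mm above the bench; floor 6 mm above the bench. Left bay (+y) has a red floor and holds one worn gear; right bay (-y) has a white floor and is empty. Origin: centre of its underside; z up.
- tray_empty_bay (a point): centre of the floor of the tray's empty white bay (on the floor surface, 6 mm above the bench); axes as the tray's
- tray_worn_bay (a point): centre of the floor of the tray's red bay, in which the worn gear to be matched lies; axes as the tray's
- new14: new black steel spur gear, 64 mm over its 14 teeth, lying flat on the bench. Toothed disc 10 mm thick, on it a plain round hub 36 mm in diameter and 30 mm tall (hub top 40 mm above the underside), to be gripped across the hub; about 300 g. Origin: centre of its underside, z up along the hub.
- new18: new black steel spur gear, 80 mm over its 18 teeth, lying flat on the bench. Toothed disc 10 mm thick, on it a plain round hub 36 mm in diameter and 30 mm tall (hub top 40 mm above the underside), to be gripped across the hub; about 420 g. Origin: centre of its underside, z up along the hub.
- new22: new black steel spur gear, 96 mm over its 22 teeth, lying flat on the bench. Toothed disc 10 mm thick, on it a plain round hub 36 mm in diameter and 30 mm tall (hub top 40 mm above the underside), to be gripped across the hub; about 570 g. Origin: centre of its underside, z up along the hub.
- new26: new black steel spur gear, 112 mm over its 26 teeth, lying flat on the bench. Toothed disc 10 mm thick, on it a plain round hub 36 mm in diameter and 30 mm tall (hub top 40 mm above the underside), to be gripped across the hub; about 750 g. Origin: centre of its underside, z up along the hub.
- worn14: worn rust-brown gear, 64 mm over its 14 teeth (two of them broken off), otherwise the same shape as the new one with 14 teeth. It lies hub up either in the red bay of the tray or in the long black scrap crate (45 mm high) at the far edge of the bench, which has three bays. Origin: centre of its underside, z up along the hub.
- worn18: worn rust-brown gear, 80 mm over its 18 teeth (two of them broken off), otherwise the same shape as the new one with 18 teeth. It lies hub up either in the red bay of the tray or in the long black scrap crate (45 mm high) at the far edge of the bench, which has three bays. Origin: centre of its underside, z up along the hub.
- worn22: worn rust-brown gear, 96 mm over its 22 teeth (two of them broken off), otherwise the same shape as the new one with 22 teeth. It lies hub up either in the red bay of the tray or in the long black scrap crate (45 mm high) at the far edge of the bench, which has three bays. Origin: centre of its underside, z up along the hub.
- worn26: worn rust-brown gear, 112 mm over its 26 teeth (two of them broken off), otherwise the same shape as the new one with 26 teeth. It lies hub up either in the red bay of the tray or in the long black scrap crate (45 mm high) at the far edge of the bench, which has three bays. Origin: centre of its underside, z up along the hub.
- grease_jar: yellow jar with red cap, 68 mm in diameter, 95 mm tall, a bystander; origin: centre of its underside
- bearing: bright steel bearing ring lying flat, 84 mm outside, 22 mm high, a bystander; origin: centre of its underside
- wrench: steel wrench lying on the bench, 190 mm long along its x, a bystander; origin: centre of its underside

How it is judged:
On the way:
1. the matching new gear is lowered into the white bay while the fingers still hold it, its underside less than 20 mm above the bay's floor (((x of worn14 in the frame of tray_worn_bay between -0.06 and 0.06 m and y of worn14 in the frame of tray_worn_bay between -0.06 and 0.06 m and x of new14 in the frame of tray_empty_bay between -0.047 and 0.047 m and y of new14 in the frame of tray_empty_bay between -0.047 and 0.047 m and z of new14 in the frame of tray_empty_bay below 0.02 m and contact force between the fingers and new14 above 1 N) or (x of worn18 in the frame of tray_worn_bay between -0.06 and 0.06 m and y of worn18 in the frame of tray_worn_bay between -0.06 and 0.06 m and x of new18 in the frame of tray_empty_bay between -0.047 and 0.047 m and y of new18 in the frame of tray_empty_bay between -0.047 and 0.047 m and z of new18 in the frame of tray_empty_bay below 0.02 m and contact force between the fingers and new18 above 1 N) or (x of worn22 in the frame of tray_worn_bay between -0.06 and 0.06 m and y of worn22 in the frame of tray_worn_bay between -0.06 and 0.06 m and x of new22 in the frame of tray_empty_bay between -0.047 and 0.047 m and y of new22 in the frame of tray_empty_bay between -0.047 and 0.047 m and z of new22 in the frame of tray_empty_bay below 0.02 m and contact force between the fingers and new22 above 1 N) or (x of worn26 in the frame of tray_worn_bay between -0.06 and 0.06 m and y of worn26 in the frame of tray_worn_bay between -0.06 and 0.06 m and x of new26 in the frame of tray_empty_bay between -0.047 and 0.047 m and y of new26 in the frame of tray_empty_bay between -0.047 and 0.047 m and z of new26 in the frame of tray_empty_bay below 0.02 m and contact force between the fingers and new26 above 1 N))), for 0.1 s.
At the end, for the whole second after the job is handed in: The new gear of the size of the worn one in the red bay is at rest flat (0.08 rad, 5 mm off the floor), hub up, in the white bay (centre within 47 mm of the bay's along each side); that worn gear is within 30 mm and the other new gears within 50 mm of their starts (((x of worn14 in the frame of tray_worn_bay between -0.06 and 0.06 m and y of worn14 in the frame of tray_worn_bay between -0.06 and 0.06 m and x of new14 in the frame of tray_empty_bay between -0.047 and 0.047 m and y of new14 in the frame of tray_empty_bay between -0.047 and 0.047 m and z of new14 in the frame of tray_empty_bay below 0.005 m and angle between new14's own z axis and vertical below 0.08 rad and linear speed of new14 below 0.02 m/s and distance of worn14 from where it was at the start of the episode below 0.03 m and distance of each of new18, new22, new26 from where it was at the start of the episode below 0.05 m) or (x of worn18 in the frame of tray_worn_bay between -0.06 and 0.06 m and y of worn18 in the frame of tray_worn_bay between -0.06 and 0.06 m and x of new18 in the frame of tray_empty_bay between -0.047 and 0.047 m and y of new18 in the frame of tray_empty_bay between -0.047 and 0.047 m and z of new18 in the frame of tray_empty_bay below 0.005 m and angle between new18's own z axis and vertical below 0.08 rad and linear speed of new18 below 0.02 m/s and distance of worn18 from where it was at the start of the episode below 0.03 m and distance of each of new14, new22, new26 from where it was at the start of the episode below 0.05 m) or (x of worn22 in the frame of tray_worn_bay between -0.06 and 0.06 m and y of worn22 in the frame of tray_worn_bay between -0.06 and 0.06 m and x of new22 in the frame of tray_empty_bay between -0.047 and 0.047 m and y of new22 in the frame of tray_empty_bay between -0.047 and 0.047 m and z of new22 in the frame of tray_empty_bay below 0.005 m and angle between new22's own z axis and vertical below 0.08 rad and linear speed of new22 below 0.02 m/s and distance of worn22 from where it was at the start of the episode below 0.03 m and distance of each of new14, new18, new26 from where it was at the start of the episode below 0.05 m) or (x of worn26 in the frame of tray_worn_bay between -0.06 and 0.06 m and y of worn26 in the frame of tray_worn_bay between -0.06 and 0.06 m and x of new26 in the frame of tray_empty_bay between -0.047 and 0.047 m and y of new26 in the frame of tray_empty_bay between -0.047 and 0.047 m and z of new26 in the frame of tray_empty_bay below 0.005 m and angle between new26's own z axis and vertical below 0.08 rad and linear speed of new26 below 0.02 m/s and distance of worn26 from where it was at the start of the episode below 0.03 m and distance of each of new14, new18, new22 from where it was at the start of the episode below 0.05 m))); the robot touches nothing.
It fails at once if the grease jar is displaced by more than 50 mm (distance of grease_jar from where it was at the start of the episode above 0.05 m).
It fails at once if the bearing is displaced by more than 50 mm (distance of bearing from where it was at the start of the episode above 0.05 m).
It fails at once if the wrench is displaced by more than 50 mm (distance of wrench from where it was at the start of the episode above 0.05 m).
It fails at once if a worn gear is displaced by more than 50 mm (distance of any of worn14, worn18, worn22, worn26 from where it was at the start of the episode above 0.05 m).
It also fails if it takes over 29 s, if anything falls off the work surface, if the arm or the gripper's body presses on something with over 40 N, if the wrist force passes 120 N, or if a joint passes its speed limit or range.

## Working session

There is one attempt and no reset: what is moved stays moved. The work goes in short steps, Python scripts to look and compute and a shell command to move; the robot and the scene stay as the last step left them, time stands still between calls to the robot, and variables do not carry over. Pictures are saved under pics/ and viewed, at most 10 in all, crops included, and the job is handed in when it is done.

```bash
mkdir -p pics
cat > h.py <<'E'
import numpy as np, cv2
from bench import ctrl
def pts(im):
    K=np.array(im["camera_matrix"],float); d=np.array(im["dist_coeffs"],float); D=im["depth"]
    v,u=np.mgrid[0:480,0:640]
    n=cv2.undistortPoints(np.stack([u,v],-1).reshape(-1,1,2).astype(float),K,d).reshape(480,640,2)
    P=np.stack([n[...,0]*D,-n[...,1]*D,-D,np.ones_like(D)],-1)@np.array(im["extrinsics"]).T
    P=P[...,:3]; P[D==0]=np.nan
    return P
E
python3 - <<'E'
from h import *
for c in ("top","side"):
    im=ctrl.get_image(c); cv2.imwrite(f"pics/{c}0.png",im["color"][...,::-1])
    P=pts(im); np.save(f"{c}.npy",P); print(c,np.array(im["extrinsics"])[:3,3].round(2))
    for q in ["tray","worn14","worn18","worn22","worn26","new14","new18","new22","new26","grease_jar","wrench","bearing"]:
        for r in ctrl.outline_of(q,c)[:2]:
            m=r["mask"]; p=P[m]; p=p[~np.isnan(p[:,0])]
            if len(p): print(q,round(r["confidence"],2),np.round(r["bbox"]),np.percentile(p,[2,50,98],axis=0).round(3).tolist())
s=ctrl.get_state(); print(s)
E
```

```text
top [ 0.21 -0.01  1.53]
tray 0.8 [222. 232. 132.  69.] [[0.446, 0.08, -0.001], [0.53, 0.211, 0.007], [0.605, 0.39, 0.031]]
worn14 0.95 [270. 140.  27.  24.] [[0.744, 0.103, 0.004], [0.767, 0.13, 0.02], [0.8, 0.16, 0.052]]
worn14 0.8 [317. 138.  34.  38.] [[0.737, -0.042, 0.005], [0.773, 0.001, 0.017], [0.819, 0.044, 0.05]]
worn18 0.95 [270. 140.  27.  24.] [[0.744, 0.103, 0.004], [0.767, 0.13, 0.02], [0.8, 0.16, 0.052]]
worn18 0.8 [317. 138.  34.  38.] [[0.737, -0.042, 0.005], [0.773, 0.001, 0.017], [0.819, 0.044, 0.05]]
worn22 0.95 [270. 140.  27.  24.] [[0.744, 0.103, 0.004], [0.767, 0.13, 0.02], [0.8, 0.16, 0.052]]
worn22 0.8 [317. 138.  34.  38.] [[0.737, -0.042, 0.005], [0.773, 0.001, 0.017], [0.819, 0.044, 0.05]]
worn26 0.95 [270. 140.  27.  24.] [[0.744, 0.103, 0.004], [0.767, 0.13, 0.02], [0.8, 0.16, 0.052]]
worn26 0.8 [317. 138.  34.  38.] [[0.737, -0.042, 0.005], [0.773, 0.001, 0.017], [0.819, 0.044, 0.05]]
new14 0.98 [364. 210.  27.  21.] [[0.567, -0.145, -0.003], [0.586, -0.117, 0.016], [0.614, -0.094, 0.047]]
new14 0.95 [428. 268.  34.  32.] [[0.415, -0.308, -0.001], [0.
[... 3570 characters left out ...]
': array([ 1.11411478,  0.32101081, -0.07013388,  1.45051973,  0.02259089,
        1.37078668, -0.05689901]), 'qd': array([ 1.12036640e-04,  1.06785059e-03, -6.23232554e-06, -1.88687825e-03,
       -6.51308324e-04, -1.10086038e-03,  1.14802653e-03]), 'joint_torque': array([ 2.21072792e-04, -4.91102779e+01, -4.03126683e-01, -3.12761343e+01,
       -6.37372909e-02,  3.37413477e-02,  2.17388219e-05]), 'position': array([ 0.29483489, -0.57930147,  0.23356984]), 'tool_rot': array([ 3.05487437e+00,  7.32753670e-01, -1.44251164e-05]), 'ft_force': array([0.19587199, 0.67056342, 0.05927334]), 'torque': array([-0.02686243,  0.0436644 , -0.02776004]), 'grip_force': 0.0, 'grip_width': 0.998947597714614}
```

Run:
```python
import cv2
a=cv2.imread("pics/top0.png")[100:400,130:530]; cv2.imwrite("pics/top0c.png",cv2.resize(a,(800,600),interpolation=cv2.INTER_CUBIC))
a=cv2.imread("pics/side0.png")[150:380,190:490]; cv2.imwrite("pics/side0c.png",cv2.resize(a,(780,598),interpolation=cv2.INTER_CUBIC))
```

```text
(no output)
```

View pics/top0c.png

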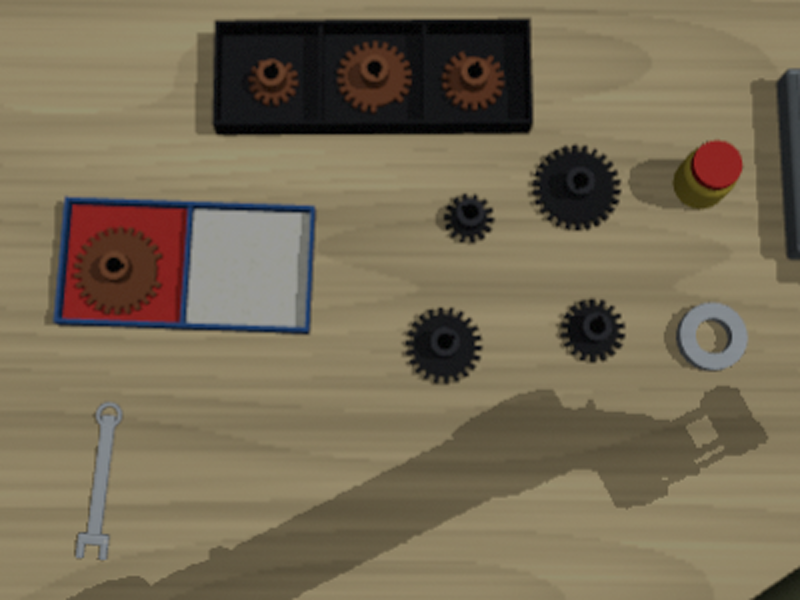

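View pics/side0c.png

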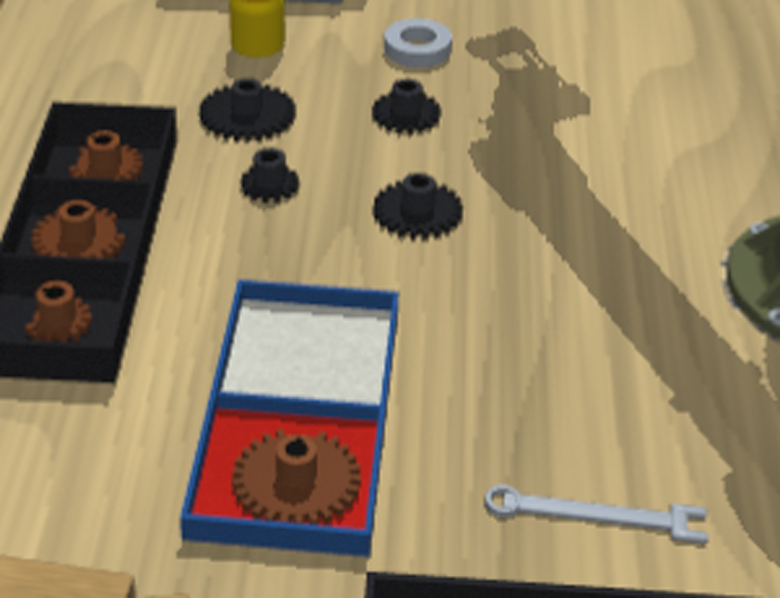

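The top crop shows the worn gear in red bay at (117,270). It looks about as big as the black gear at (577,188), full-frame (418,194), and the crate holds three smaller worn ones. I'll measure the sizes, hub centres and the tray.

Run:
```python
from h import *
P={c:np.load(c+".npy") for c in("top","side")}
G={"red":(.525,.31,.006),"A26?":(.65,-.25,0),"B22?":(.428,-.083,0),"C18?":(.445,-.272,0),"D14?":(.586,-.118,0)}
for n,(x,y,z0) in G.items():
    for c in P:
        p=P[c].reshape(-1,3); p=p[np.hypot(p[:,0]-x,p[:,1]-y)<.075]
        h=p[(abs(p[:,2]-z0-.04)<.007)]; d=p[(p[:,2]>z0+.006)&(p[:,2]<z0+.014)]
        if len(h)<4: print(n,c,len(h));continue
        hc=(np.percentile(h[:,:2],3,axis=0)+np.percentile(h[:,:2],97,axis=0))/2
        circ=cv2.minEnclosingCircle(d[:,:2].astype(np.float32))
        print(n,c,"hub",hc.round(4),np.ptp(h[:,:2],axis=0).round(3),h[:,2].mean().round(4),"disc",np.round(circ[0],4),"diam",round(2*circ[1],4))
for c in P:
    im=cv2.cvtColor(cv2.imread(f"pics/{c}0.png"),cv2.COLOR_BGR2HSV); p=P[c]
    m=(im[...,0]>100)&(im[...,0]<125)&(im[...,1]>130)&(p[...,2]>.015)&(p[...,2]<.035)&(p[...,0]>.4)&(p[...,0]<.65)&(p[...,1]>0)&(p[...,1]<.45)
    r=cv2.minAreaRect(p[m][:,:2].astype(np.float32)); print(c,m.sum(),r)
    w=(im[...,1]<40)&(im[...,2]>110)&(p[...,2]<.012)&(p[...,0]>.4)&(p[...,0]<.65)&(p[...,1]>.05)&(p[...,1]<.25)
    print("white",w.sum(),cv2.minAreaRect(p[w][:,:2].astype(np.float32)))
```

```text
red top hub [0.5189 0.3208] [0.035 0.036] 0.0458 disc [0.5253 0.31  ] diam 0.1495
red side hub [0.5178 0.321 ] [0.035 0.038] 0.0457 disc [0.5233 0.3064] diam 0.1423
A26? top hub [ 0.6319 -0.2579] [0.035 0.036] 0.04 disc [ 0.649  -0.2503] diam 0.1484
A26? side hub [ 0.6452 -0.2494] [0.092 0.081] 0.0408 disc [ 0.6483 -0.2502] diam 0.1472
B22? top hub [ 0.4276 -0.0878] [0.035 0.034] 0.04 disc [ 0.4281 -0.0828] diam 0.1483
B22? side hub [ 0.4258 -0.0877] [0.034 0.043] 0.0408 disc [ 0.428  -0.0839] diam 0.1494
C18? top hub [ 0.4476 -0.2728] [0.036 0.036] 0.0398 disc [ 0.444  -0.2716] diam 0.1491
C18? side hub [ 0.4454 -0.2723] [0.034 0.047] 0.0411 disc [ 0.4456 -0.273 ] diam 0.1485
D14? top hub [ 0.5905 -0.1198] [0.035 0.033] 0.0399 disc [ 0.5854 -0.1184] diam 0.1486
D14? side hub [ 0.5888 -0.1221] [0.036 0.042] 0.0409 disc [ 0.5848 -0.1175] diam 0.1481
top 913 ((0.5261678695678711, 0.2359125316143036), (0.3152941167354584, 0.16199882328510284), 88.2757339477539)
white 3131 ((0.5343942642211914, 0.16489264369010925), (0.16623042523860931, 0.16186688840389252), 88.71707916259766)
side 1284 ((0.5252297520637512, 0.2332008183002472), (0.32581913471221924, 0.16033895313739777), 88.2939453125)
white 2014 ((0.5262976884841919, 0.15039898455142975), (0.20441588759422302, 0.16641587018966675), 88.15235900878906)
```

Run:
```python
from h import *
im=cv2.imread("pics/top0.png"); p=np.load("top.npy"); hsv=cv2.cvtColor(im,cv2.COLOR_BGR2HSV)
H={"red":(.5189,.3208),"A":(.6319,-.2579),"B":(.4276,-.0878),"C":(.4476,-.2728),"D":(.5905,-.1198)}
for n,(x,y) in H.items():
    r=np.hypot(p[...,0]-x,p[...,1]-y)
    g=(hsv[...,1]<215)&(hsv[...,0]<20) if n=="red" else hsv[...,2]<70
    print(n,[(round(a,3),round(float(g[(r>a-.002)&(r<=a+.002)].mean()),2)) for a in np.arange(.024,.072,.004)])
r=p[233,189];print(hsv[233,189],hsv[210,172], hsv[235,175])
s=ctrl.get_state()
from scipy.spatial.transform import Rotation as R
print(R.from_rotvec(s["tool_rot"]).as_matrix().round(3).tolist())
```

```text
red [(np.float64(0.024), 1.0), (np.float64(0.028), 1.0), (np.float64(0.032), 1.0), (np.float64(0.036), 1.0), (np.float64(0.04), 1.0), (np.float64(0.044), 1.0), (np.float64(0.048), 1.0), (np.float64(0.052), 1.0), (np.float64(0.056), 1.0), (np.float64(0.06), 0.9), (np.float64(0.064), 0.94), (np.float64(0.068), 0.73)]
A [(np.float64(0.024), 1.0), (np.float64(0.028), 1.0), (np.float64(0.032), 1.0), (np.float64(0.036), 1.0), (np.float64(0.04), 1.0), (np.float64(0.044), 0.99), (np.float64(0.048), 0.88), (np.float64(0.052), 0.6), (np.float64(0.056), 0.23), (np.float64(0.06), 0.01), (np.float64(0.064), 0.0), (np.float64(0.068), 0.0)]
B [(np.float64(0.024), 1.0), (np.float64(0.028), 1.0), (np.float64(0.032), 1.0), (np.float64(0.036), 0.98), (np.float64(0.04), 0.75), (np.float64(0.044), 0.48), (np.float64(0.048), 0.17), (np.float64(0.052), 0.0), (np.float64(0.056), 0.0), (np.float64(0.06), 0.0), (np.float64(0.064), 0.0), (np.float64(0.068), 0.0)]
C [(np.float64(0.024), 1.0), (np.float64(0.028), 1.0), (np.float64(0.032), 0.81), (np.float64(0.036), 0.57), (np.float64(0.04), 0.17), (np.float64(0.044), 0.01), (np.float64(0.048), 0.0), (np.float64(0.052), 0.0), (np.float64(0.056), 0.0), (np.float64(0.06), 0.0), (np.float64(0.064), 0.0), (np.float64(0.068), 0.0)]
D [(np.float64(0.024), 0.77), (np.float64(0.028), 0.63), (np.float64(0.032), 0.21), (np.float64(0.036), 0.0), (np.float64(0.04), 0.0), (np.float64(0.044), 0.0), (np.float64(0.048), 0.0), (np.float64(0.052), 0.0), (np.float64(0.056), 0.0), (np.float64(0.06), 0.0), (np.float64(0.064), 0.0), (np.float64(0.068), 0.0)]
[75 73  7] [  1 195 132] [ 10 154  58]
[[0.891, 0.454, 0.0], [0.454, -0.891, -0.0], [-0.0, 0.0, -1.0]]
```

Sizes check out. A, at (0.632, -0.258), has a 56 mm radius, so it is the 26-tooth gear. The crate holds 14, 22 and 18, which leaves worn26 in the red bay; in the picture it is 91 px wide, the same as A. I'll move over there at this height and turn the gripper body away from the jar.

```bash
python3 -m inch '[{"slide":[0.9,-0.27,0],"angular":[0,0,-1],"claw":1},{"slide":[0.9,-0.27,0],"angular":[0,0,-1],"claw":1},{"slide":[0.9,-0.27,0],"angular":[0,0,-1],"claw":1},{"slide":[0.9,-0.27,0],"angular":[0,0,-1],"claw":1},{"slide":[0.9,-0.27,0],"angular":[0,0,-1],"claw":1},{"slide":[0.9,-0.27,0],"angular":[0,0,-1],"claw":1},{"slide":[0.9,-0.27,0],"angular":[0,0,-1],"claw":1},{"slide":[0.9,-0.27,0],"angular":[0,0,-1],"claw":1}]' 30
cat > d.py <<'E'
import sys
from h import *
from scipy.spatial.transform import Rotation as R
s=ctrl.get_state(); t=np.array([float(a) for a in sys.argv[1:4]])
M=R.from_rotvec(s["tool_rot"]).as_matrix()
print(s["time"],s["position"].round(4),"R",M.round(3).tolist(),"slide",(M.T@(t-s["position"])/.25).round(3),"q",s["joint_positions"].round(2),s["grip_width"],s["grip_force"],s["ft_force"].round(1))
E
python3 d.py .632 -.258 .15
```

```text
time: 2.1
position: [0.4634, -0.4186, 0.2335]
tool_rot: [2.763, 1.495, -0.002]
ft_force: [0.1, 0.0, 0.1]
grip_width: 1.001
grip_force: 0.0
2.1 [ 0.4634 -0.4186  0.2335] R [[0.547, 0.837, -0.001], [0.837, -0.547, -0.001], [-0.001, -0.0, -1.0]] slide [0.907 0.213 0.333] q [ 0.9   0.28 -0.26  1.51  0.07  1.36  0.06] 1.0012606453925406 0.0 [0.1 0.  0.1]
```

```bash
python3 -m inch '[{"slide":[0.907,0.213,0.2],"angular":[0,0,0],"claw":1},{"slide":[0.907,0.213,0.333],"angular":[0,0,0],"claw":1},{"slide":[0.907,0.213,0.333],"angular":[0,0,0],"claw":1},{"slide":[0.907,0.213,0.333],"angular":[0,0,0],"claw":1},{"slide":[0.907,0.213,0.333],"angular":[0,0,0],"claw":1},{"slide":[0.907,0.213,0.333],"angular":[0,0,0],"claw":1},{"slide":[0.907,0.213,0.333],"angular":[0,0,0],"claw":1},{"slide":[0.907,0.213,0.333],"angular":[0,0,0],"claw":1}]'
python3 d.py .632 -.258 .0255
```

```text
time: 2.9
position: [0.6317, -0.2594, 0.1506]
tool_rot: [2.763, 1.492, -0.002]
ft_force: [-0.4, -1.1, 0.1]
grip_width: 1.004
grip_force: 0.0
2.9 [ 0.6317 -0.2594  0.1506] R [[0.548, 0.836, -0.0], [0.836, -0.548, -0.002], [-0.002, 0.001, -1.0]] slide [ 0.006 -0.003  0.5  ] q [ 0.6   0.46 -0.34  1.45  0.16  1.26 -0.34] 1.0038557243591595 0.0 [-0.4 -1.1  0.1]
```

```bash
python3 -m inch '[{"slide":[0.006,0,0.16],"angular":[0,0,0],"claw":1},{"slide":[0.006,0,0.3],"angular":[0,0,0],"claw":1},{"slide":[0.006,0,0.4],"angular":[0,0,0],"claw":1},{"slide":[0.006,0,0.46],"angular":[0,0,0],"claw":1},{"slide":[0.006,0,0.498],"angular":[0,0,0],"claw":1},{"slide":[0.006,0,0.498],"angular":[0,0,0],"claw":1},{"slide":[0.006,0,0.498],"angular":[0,0,0],"claw":1}]'
python3 -m inch '[{"slide":[0,0,0],"angular":[0,0,0],"claw":-1},{"slide":[0,0,0],"angular":[0,0,0],"claw":-1},{"slide":[0,0,0],"angular":[0,0,0],"claw":-1},{"slide":[0,0,0],"angular":[0,0,0],"claw":-1},{"slide":[0,0,0],"angular":[0,0,0],"claw":-1},{"slide":[0,0,0],"angular":[0,0,0],"claw":-1},{"slide":[0,0,0],"angular":[0,0,0],"claw":-1},{"slide":[0,0,0],"angular":[0,0,0],"claw":-1}]' 45
python3 d.py .632 -.258 .15
```

```text
time: 3.6
position: [0.6346, -0.2556, 0.0273]
tool_rot: [2.76, 1.497, 0.002]
ft_force: [0.2, -0.7, 0.1]
grip_width: 1.0
grip_force: 0.0
time: 4.4
position: [0.6342, -0.2552, 0.0258]
tool_rot: [2.76, 1.498, 0.001]
ft_force: [1.8, -1.0, -1.7]
grip_width: 0.4
grip_force: 45.0
4.4 [ 0.6342 -0.2552  0.0258] R [[0.545, 0.838, 0.001], [0.838, -0.545, -0.001], [0.0, 0.001, -1.0]] slide [-0.014 -0.001 -0.497] q [ 0.59  0.57 -0.32  1.56  0.2   1.04 -0.37] 0.39985576276981244 45.002011097967625 [ 1.8 -1.  -1.7]
```

```bash
python3 -m inch '[{"slide":[0,0,-0.05],"angular":[0,0,0],"claw":-1},{"slide":[0,0,-0.15],"angular":[0,0,0],"claw":-1},{"slide":[0,0,-0.28],"angular":[0,0,0],"claw":-1},{"slide":[0,0,-0.4],"angular":[0,0,0],"claw":-1},{"slide":[0,0,-0.48],"angular":[0,0,0],"claw":-1},{"slide":[0,0,-0.48],"angular":[0,0,0],"claw":-1},{"slide":[0,0,-0.48],"angular":[0,0,0],"claw":-1}]'
python3 - <<'E'
from h import *
im=ctrl.get_image("top"); im2=ctrl.get_image("side")
cv2.imwrite("pics/lift.png",np.hstack([cv2.resize(i["color"][...,::-1],(400,300)) for i in (im,im2)]))
E
python3 d.py .524 .158 .145
```

```text
time: 5.1
position: [0.6329, -0.2544, 0.1448]
tool_rot: [-2.76, -1.498, 0.002]
ft_force: [-0.3, 0.2, -6.9]
grip_width: 0.4
grip_force: 45.0
5.2 [ 0.632  -0.2542  0.1432] R [[0.545, 0.838, -0.004], [0.838, -0.545, 0.002], [-0.001, -0.005, -1.0]] slide [ 1.147 -1.261 -0.003] q [ 0.6   0.46 -0.35  1.46  0.16  1.25 -0.34] 0.4029038080550129 45.000004386529326 [ 0.1  0.6 -6.2]
```

View pics/lift.png

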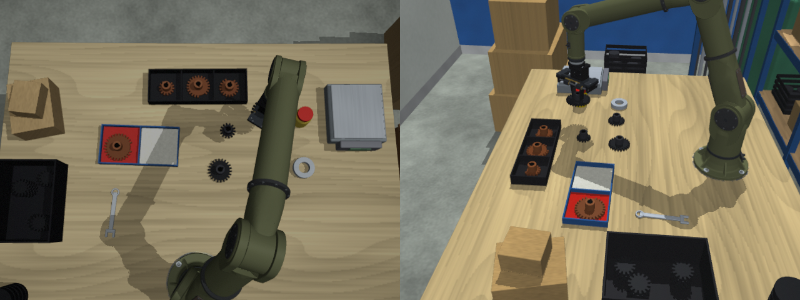

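The picture shows the gear held level in the gripper (side view, about (577,98)). The force reads about 7 N, which fits 750 g, and nothing else has moved. Next I'll carry it to the white bay.

```bash
python3 -m inch '[{"slide":[0.05,-0.05,0],"angular":[0,0,0],"claw":-1},{"slide":[0.15,-0.16,0],"angular":[0,0,0],"claw":-1},{"slide":[0.25,-0.27,0],"angular":[0,0,0],"claw":-1},{"slide":[0.35,-0.38,0],"angular":[0,0,0],"claw":-1},{"slide":[0.45,-0.49,0],"angular":[0,0,0],"claw":-1},{"slide":[0.55,-0.6,0],"angular":[0,0,0],"claw":-1},{"slide":[0.65,-0.71,0],"angular":[0,0,0],"claw":-1},{"slide":[0.75,-0.82,0],"angular":[0,0,0],"claw":-1},{"slide":[0.83,-0.91,0],"angular":[0,0,0],"claw":-1},{"slide":[0.85,-0.94,0],"angular":[0,0,0],"claw":-1}]'
python3 d.py .524 .158 .145
```

```text
time: 6.2
position: [0.5499, 0.0577, 0.1449]
tool_rot: [-2.753, -1.507, 0.002]
ft_force: [-0.2, -0.2, -6.8]
grip_width: 0.403
grip_force: 45.0
6.2 [0.5499 0.0577 0.1449] R [[0.539, 0.842, -0.003], [0.842, -0.539, 0.003], [0.001, -0.004, -1.0]] slide [ 0.282 -0.303  0.001] q [ 0.31  0.22 -0.52  1.79  0.11  1.17 -0.81] 0.40307401591816333 45.00045893713832 [-0.2 -0.2 -6.8]
```

```bash
python3 -m inch '[{"slide":[0.09,-0.1,0],"angular":[0,0,0],"claw":-1},{"slide":[0.18,-0.2,0],"angular":[0,0,0],"claw":-1},{"slide":[0.25,-0.27,0],"angular":[0,0,0],"claw":-1},{"slide":[0.28,-0.3,0],"angular":[0,0,0],"claw":-1},{"slide":[0.28,-0.3,0],"angular":[0,0,0],"claw":-1},{"slide":[0.28,-0.3,0],"angular":[0,0,0],"claw":-1},{"slide":[0.28,-0.3,0],"angular":[0,0,0],"claw":-1}]'
python3 d.py .524 .158 .0325
python3 - <<'E'
from h import *
im=ctrl.get_image("side"); cv2.imwrite("pics/over.png",cv2.resize(im["color"][150:380,190:490,::-1],(600,460)))
E
```

```text
time: 6.9
position: [0.5283, 0.1487, 0.1454]
tool_rot: [2.762, 1.494, -0.002]
ft_force: [-0.2, -0.3, -5.9]
grip_width: 0.403
grip_force: 45.0
6.9 [0.5283 0.1487 0.1454] R [[0.547, 0.837, -0.0], [0.837, -0.547, -0.001], [-0.001, 0.0, -1.0]] slide [ 0.022 -0.035  0.451] q [ 0.19  0.21 -0.58  1.8   0.13  1.17 -1.  ] 0.4034071778845479 45.000069458037615 [-0.2 -0.3 -5.9]
```

View pics/over.png

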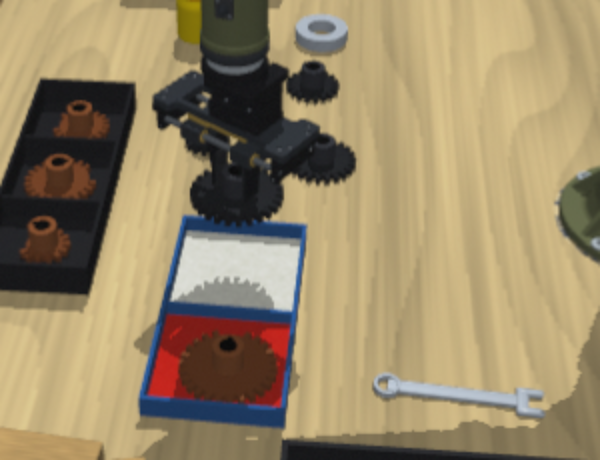

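The gear hangs level over the white bay (about (238,190) in the crop). I'll shift the last ~10 mm and lower it.

```bash
python3 -m inch '[{"slide":[0.02,-0.03,0],"angular":[0,0,0],"claw":-1},{"slide":[0.02,-0.03,0.08],"angular":[0,0,0],"claw":-1},{"slide":[0.02,-0.03,0.18],"angular":[0,0,0],"claw":-1},{"slide":[0.02,-0.03,0.28],"angular":[0,0,0],"claw":-1},{"slide":[0.02,-0.03,0.36],"angular":[0,0,0],"claw":-1},{"slide":[0.02,-0.03,0.4],"angular":[0,0,0],"claw":-1},{"slide":[0.02,-0.03,0.4],"angular":[0,0,0],"claw":-1},{"slide":[0.02,-0.03,0.4],"angular":[0,0,0],"claw":-1}]'
python3 d.py .524 .158 .032
```

```text
time: 7.75
position: [0.5249, 0.1597, 0.0466]
tool_rot: [2.761, 1.498, 0.002]
ft_force: [0.5, -0.7, -6.2]
grip_width: 0.399
grip_force: 45.0
7.75 [0.5249 0.1597 0.0466] R [[0.545, 0.838, 0.001], [0.838, -0.545, 0.0], [0.001, 0.001, -1.0]] slide [-0.008  0.001  0.058] q [ 0.15  0.33 -0.56  1.89  0.21  0.98 -1.08] 0.39853667382111896 44.99993263743818 [ 0.5 -0.7 -6.2]
```

```bash
python3 -m inch '[{"slide":[0,0,0.016],"angular":[0,0,0],"claw":-1},{"slide":[0,0,0.032],"angular":[0,0,0],"claw":-1},{"slide":[0,0,0.046],"angular":[0,0,0],"claw":-1},{"slide":[0,0,0.054],"angular":[0,0,0],"claw":-1},{"slide":[0,0,0.054],"angular":[0,0,0],"claw":-1},{"slide":[0,0,0.054],"angular":[0,0,0],"claw":-1}]'
python3 d.py .524 .158 .032
```

```text
time: 8.35
position: [0.5242, 0.1594, 0.0323]
tool_rot: [2.761, 1.499, -0.0]
ft_force: [0.9, -0.5, -5.6]
grip_width: 0.402
grip_force: 45.0
8.35 [0.5242 0.1594 0.0323] R [[0.545, 0.838, -0.0], [0.838, -0.545, -0.0], [-0.0, -0.0, -1.0]] slide [-0.005  0.002  0.001] q [ 0.14  0.35 -0.56  1.9   0.22  0.95 -1.1 ] 0.40193659006946875 45.000187838450074 [ 0.9 -0.5 -5.6]
```

```bash
python3 -m inch '[{"slide":[0,0,0.003],"angular":[0,0,0],"claw":-1},{"slide":[0,0,0.006],"angular":[0,0,0],"claw":-1},{"slide":[0,0,0.006],"angular":[0,0,0],"claw":-1}]'
```

```text
time: 8.65
position: [0.5244, 0.1594, 0.0317]
tool_rot: [2.761, 1.498, 0.0]
ft_force: [-2.5, -0.8, 5.2]
grip_width: 0.404
grip_force: 45.0
```

Contact: the force changed sign, so the gear is on the floor. I'll open and rise.

```bash
python3 -m inch '[{"slide":[0,0,0],"angular":[0,0,0],"claw":1},{"slide":[0,0,0],"angular":[0,0,0],"claw":1},{"slide":[0,0,0],"angular":[0,0,0],"claw":1},{"slide":[0,0,0],"angular":[0,0,0],"claw":1},{"slide":[0,0,0],"angular":[0,0,0],"claw":1},{"slide":[0,0,0],"angular":[0,0,0],"claw":1}]'
python3 -m inch '[{"slide":[0,0,-0.08],"angular":[0,0,0],"claw":1},{"slide":[0,0,-0.2],"angular":[0,0,0],"claw":1},{"slide":[0,0,-0.4],"angular":[0,0,0],"claw":1},{"slide":[0,0,-0.6],"angular":[0,0,0],"claw":1},{"slide":[0,0,-0.7],"angular":[0,0,0],"claw":1},{"slide":[0,0,-0.7],"angular":[0,0,0],"claw":1},{"slide":[0,0,-0.7],"angular":[0,0,0],"claw":1}]'
python3 - <<'E'
from h import *
im=ctrl.get_image("side"); cv2.imwrite("pics/end.png",cv2.resize(im["color"][150:380,190:490,::-1],(600,460)))
p=pts(im).reshape(-1,3); r=np.hypot(p[:,0]-.524,p[:,1]-.158)<.05
h=p[r&(abs(p[:,2]-.046)<.006)]; print(len(h),(h.min(0)+h.max(0))/2,h[:,2].mean())
E
python3 d.py .524 .158 .2
```

```text
time: 9.25
position: [0.5243, 0.1594, 0.0307]
tool_rot: [2.761, 1.498, 0.0]
ft_force: [-0.1, 0.2, -0.1]
grip_width: 0.866
grip_force: 0.0
time: 9.95
position: [0.5243, 0.1593, 0.2058]
tool_rot: [2.761, 1.498, 0.001]
ft_force: [-0.4, 0.7, -0.1]
grip_width: 0.994
grip_force: 0.0
136 [0.52065645 0.15706587 0.04575617] 0.0468684154814257
10.0 [0.5236 0.159  0.2047] R [[0.545, 0.838, -0.002], [0.838, -0.545, -0.001], [-0.001, -0.001, -1.0]] slide [-0.002  0.004  0.019] q [ 0.2   0.16 -0.6   1.73  0.09  1.28 -0.99] 1.0042669684954706 0.0 [-0.1  0.1 -0.8]
```

View pics/end.png

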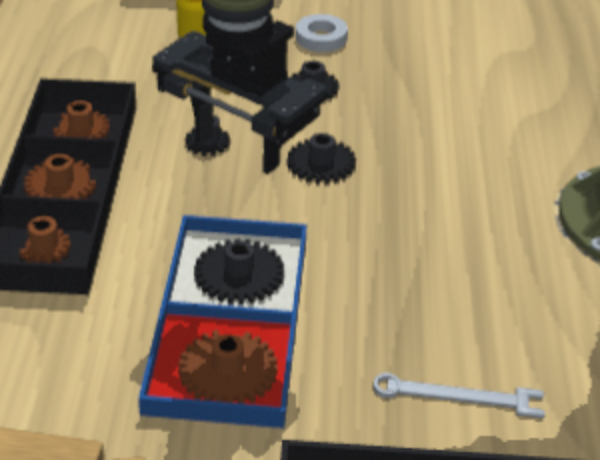

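The new gear lies flat, hub up, in the white bay at about (238,270). It matches the worn gear's size, the gripper is clear and nothing else has moved.

```bash
python3 -c "from bench import ctrl; print(ctrl.close_job())"
```

```text
the job is handed in; nothing more can be done
None
```

The new 26-tooth gear, matching the worn one in the red bay, was lowered while still gripped and now lies flat and hub up in the white bay; I saw nothing else move, and the job is handed in (the verdict was not shown).

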